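# Reload the laundry caddy in reverse order

## Task

Move the four laundry products (bottle, jar, flask and carton) from the wooden drip shelf into the white caddy, one to a pocket, in reverse order: the caddy is turned end for end when it goes up over the washing machine, so the product now leftmost on the shelf goes into the rightmost pocket, the second from the left into the second from the right, and so on (left and right as the robot sees them). Keep every product upright all the way, and leave each standing flat on the floor of its pocket.

Things in the scene. Friction and masses are not known exactly. Their poses are not given: they have to be found in the camera images.
- bottle: loose slim round white plastic bottle with a small round black cap: straight body 46 mm across up to 88 mm, cap 24 mm across, 112 mm tall in all, 150 to 310 g. Grip it on the straight body, e.g. 75 mm above its underside. Origin at the centre of its underside, z up the bottle. Upright on its mat at the start, its x within 0.24 rad of world x.
- jar: loose squat round white plastic jar with a black screw lid as wide as the jar: 52 mm across, 82 mm tall, the lid being the top 18 mm, 175 to 350 g. Grip it about 53 mm above its underside (just under the lid). Origin at the centre of its underside, z up the jar. Upright on its mat at the start, its x within 0.24 rad of world x.
- flask: loose square white plastic flask: straight body 46 x 46 mm with rounded edges, 88 mm tall, and a small round black cap, 22 mm across and 8 mm off centre towards +y, up to 105 mm; 170 to 335 g. Grip it on its flat sides, e.g. 70 mm above its underside. Origin at the centre of its underside, z up the flask. Upright on its mat at the start, its x within 0.24 rad of world x.
- carton: loose rectangular cardboard carton with a white paper band: 40 mm (its x) x 54 mm (its y), 96 mm tall, 140 to 280 g. Grip it across the 40 mm, e.g. 65 mm above its underside. Origin at the centre of its underside, z up the carton. Upright on its mat at the start, its x within 0.24 rad of world x.
- drip_shelf: fixed low wooden shelf where the products start: 84 mm (x) x 334 mm (y), deck at 15 mm, lips front and back to 21 mm. Origin: centre of its underside; y runs along the row, +y to the robot's left. Places at y = -120, -40, 40, 120 mm, x = 0, each with a mat whose top is 18 mm above the table. It may be the nearer or the farther rack; turned at most 0.12 rad.
- caddy: fixed white plastic carrier, grey floor, four empty pockets 68 x 68 mm: 84 mm (x) x 334 mm (y), floor 4 mm and walls 30 mm above the table. Pocket centres at y = -120, -40, 40, 120 mm, x = 0. Origin: centre of its underside; y along the row, +y to the robot's left; turned at most 0.12 rad. About 0.19 to 0.23 m from the shelf; only things under 25 mm tall lie between them.
- mat_bottle: fixed black rubber mat, 3 mm thick, on the drip shelf; at the start the bottle stands on it. It never moves, so it keeps marking that product's first place in the row. Round, 60 mm across. Origin at the centre of its underside, axes as the shelf's.
- mat_jar: fixed black rubber mat, 3 mm thick, on the drip shelf; at the start the jar stands on it. It never moves, so it keeps marking that product's first place in the row. Eight-sided, 68 mm across. Origin at the centre of its underside, axes as the shelf's.
- mat_flask: fixed black rubber mat, 3 mm thick, on the drip shelf; at the start the flask stands on it. It never moves, so it keeps marking that product's first place in the row. Square, 58 mm. Origin at the centre of its underside, axes as the shelf's.
- mat_carton: fixed black rubber mat, 3 mm thick, on the drip shelf; at the start the carton stands on it. It never moves, so it keeps marking that product's first place in the row. Rectangular, 48 x 66 mm. Origin at the centre of its underside, axes as the shelf's.

How it is judged:
By the outcome, as a careful person would: the job done as asked, in the order asked, and still so for the second after the job is handed in, with the robot touching nothing.
It also fails if it takes over 109 s, if anything falls off the work surface, if the arm or the gripper's body presses on something with over 40 N, if the wrist force passes 120 N, or if a joint passes its speed limit or range.

## Robot

A 6-joint arm with a two-finger parallel gripper is mounted at the origin on the work surface. World frame = base frame: x ahead of the robot, y to its left, z up, the work surface at z = 0. Lengths are in mm, angles in rad, forces in N, time in s.
With the tool pointing down it reaches from about 375 to 975 mm from the base axis. Payload 3.8 kg.
Tool frame: the origin (TCP) lies midway between the tips of the shut fingers; the grasp point (between the pads) lies robot.grasp_offset behind it (robot.grasp_offset is the distance from the TCP to the grasp point, in mm); z points along the fingers, y is the line along which they close (so a half turn about z gives the same grasp; the last joint's range is limited). The gripper opens to 88 mm and grips with 3 to 60 N. Pads are 18 mm wide; open, the fingers measure 123 mm over their backs; the gripper's body (75 mm by 187 mm) begins 45 mm behind the grasp point.
Start: joints at [-1.381, 0.264, 1.604, -0, 1.274, -0.037], TCP at [151.776, -657.71, 238.706] pointing down, gripper open.
Joint ranges: [-2.63, 2.63], [-0.94, 2.18], [0.31, 2.57], [-1.31, 4.45], [0, 2.66], [-2.55, 2.55]. Speed limits (rad/s): [2.57, 2.57, 3.14, 3.14, 3.14, 3.14].

## Interface

Orientations are given as a unit quaternion [w, x, y, z].
In Python, from cell import robot, optics, workorder gives the robot as it stands.
- The arm moves only by the tool move_arm, never from a script. Its arguments are lists of equal length, an entry for each row: "grip": the opening, from -1 (shut) to 1 (fully open); "dp": the shift along the tool's x, y, z in mm, a list of three; "twist": the turn, a rotation vector about the tool's x, y, z in degrees, a list of three. A call has 1 to 8 rows; each row is the pose to reach, as a shift and turn from the pose commanded when the call began, along the tool's axes at that moment; what a row does not reach only later rows make up. A row lasts 1/10 s, in which the tool goes at most 50 mm and 8.59 degrees, less where a joint would pass 70% of its speed; a pose out of reach is approached as far as the arm can. A call with a gripper value outside its range is refused whole. The fingers move at their own pace and stop on an object; "grip_force" is the grip in N (left out, the last holds). Time passes only in rows, so rows that repeat a pose let the fingers close. It gives the time, the measured TCP pose, the force, the opening and the grip force at its end, in the units of the state.
- robot.observe(): the state, without advancing time (a new reading comes with each control period).
- optics.get_image(name): name is "scene" or "side" or "wrist"; returns a dict with "pixels" (480x640x3 uint8, red, green, blue), "z_map" (480x640 float32, mm along the optical axis (not along the pixel's ray), 0 where there is no reading), "fx", "fy", "cx", "cy" (pixels), "rvec" (rotation vector, rad) and "tvec" (3), from world to camera coordinates, as OpenCV has them; the wrist camera has in their place "mount" (4x4, takes a point from camera to tool coordinates, whose origin is the TCP and whose axes are the flange's). Camera axes: x right, y down, z forward; pixel columns grow to the right and rows downward; lengths in mm; the calibration is good to about 2 mm. A picture is of the moment at which its call begins: read the wrist's pose just before it.
- workorder.job_done(): hands the job in; it is judged then, once.
Trained networks look in a picture, given as the dict that the camera call returned (one of the last four; its "shot" number tells which), for a name from the list of things; names that differ only in an ending like _2 or _b are one class to them, and where a whole thing is asked for, a point or a joint stands for the part that bears it (a point fixed in the world has none). Each returns a list of dicts, best first, with "confidence" (0 to 1); they miss things now and then, are a little off and sometimes report something else, mostly with a low value. They report only what shows in the picture. A call takes as long as a camera call.
- optics.silhouettes(picture, name): "mask" (480x640 bool, what is visible of it).
- optics.tip_of(picture, name): "point" ([x, y, z] in mm, in world coordinates, good to about 4 mm: a listed point, or the origin of a listed thing).
The state is a dict: "clock": time; "qpos": joint angles; "qvel": joint speeds; "tau": joint torques, N m; "tcp_pos": TCP position; "eef_rot": TCP orientation; "contact_force": force on the tool from outside, world axes, zero at the start; "moment": the same for the moment, N m; "finger_gap": opening from 0.0 (shut) to 1.0 (fully open); "gripper_force": force on a finger pad.
Only numpy, scipy, OpenCV 4.12 (cv2) and the standard library are available. Lean on these libraries where they do the work, as an engineer would, in place of code of your own. Each camera call takes 0.05 s, during which the arm holds its last target. There are 200 camera calls.

## Working session

There is one attempt and no reset: what is moved stays moved. The work goes in short steps, Python scripts to look and compute and a tool call to move; the robot and the scene stay as the last step left them, time stands still between calls to the robot, and variables do not carry over. Pictures are saved under pics/ and viewed, at most 14 in all, crops included, and the job is handed in when it is done.

Besides the shell and the picture viewer there is one more tool, called after "Emit:" in YAML: its name, and indented under it one key for each argument. move_arm: Moves the arm, as the interface text tells. Its arguments: {"type":"object","properties":{"grip":{"type":"array","items":{"type":"number"}},"dp":{"type":"array","items":{"type":"array","items":{"type":"number"}}},"twist":{"type":"array","items":{"type":"array","items":{"type":"number"}}},"grip_force":{"type":"number"}},"required":["grip","dp","twist"]}

```bash
mkdir -p pics; ls
cat > h.py <<'E'
import numpy as np, cv2
from cell import robot, optics, workorder
from scipy.spatial.transform import Rotation as R
N=["bottle","jar","flask","carton"]
def save(p,n): cv2.imwrite(f"pics/{n}.png",p["pixels"][:,:,::-1])
def pose(s):
    q=s["eef_rot"]; return np.array(s["tcp_pos"]),R.from_quat([q[1],q[2],q[3],q[0]]).as_matrix()
def cloud(p):
    """world xyz per pixel (480,640,3), fixed cameras"""
    z=p["z_map"]; v,u=np.mgrid[:480,:640]
    c=np.stack([(u-p["cx"])*z/p["fx"],(v-p["cy"])*z/p["fy"],z],-1)
    Rm=cv2.Rodrigues(np.array(p["rvec"],float))[0]
    w=(c-np.array(p["tvec"]).reshape(3))@Rm; w[z==0]=np.nan
    return w
E
python3 - <<'E'
from h import *
s=robot.observe(); print({k:np.round(v,3).tolist() for k,v in s.items()}, robot.grasp_offset)
print(pose(s)[1].round(3))
for c in ["scene","side"]:
    p=optics.get_image(c); save(p,c); W=cloud(p)
    print(c, 'cam', np.round(-cv2.Rodrigues(np.array(p["rvec"],float))[0].T@np.array(p["tvec"]).reshape(3)))
    for n in N+["mat_"+n for n in N]+["drip_shelf","caddy"]:
        print(n,[(np.round(d["point"]),round(d["confidence"],2)) for d in optics.tip_of(p,n)[:2]])
E
```

```text
pics
{'clock': 0.0, 'qpos': [-1.381, 0.265, 1.605, -0.0, 1.274, -0.037], 'qvel': [0.001, 0.0, 0.0, -0.001, 0.0, 0.0], 'tau': [-0.001, -50.211, -35.687, 0.073, 0.029, -0.0], 'tcp_pos': [151.647, -657.042, 237.411], 'eef_rot': [-0.001, 0.994, 0.113, -0.0], 'contact_force': [-0.203, -0.671, -0.706], 'moment': [-0.072, 0.036, -0.023], 'gripper_force': 0.0, 'finger_gap': 0.999} 18.700000000000003
[[ 0.974  0.225 -0.   ]
 [ 0.225 -0.974  0.002]
 [ 0.    -0.002 -1.   ]]
scene cam [1109.  -88.  503.]
bottle [(array([669.,   8.,  20.]), 0.97)]
jar [(array([662., -78.,  16.]), 0.98), (array([666., -36.,  -2.]), 0.45)]
flask [(array([676.,  79.,  19.]), 0.77)]
carton [(array([ 653., -156.,   14.]), 0.9), (array([450.,  38.,   3.]), 0.23)]
mat_bottle [(array([672.,  -2.,  17.]), 0.91), (array([452.,  38.,   1.]), 0.43)]
mat_jar [(array([663., -73.,  18.]), 0.98)]
mat_flask [(array([675.,  80.,  16.]), 0.75), (array([666., -32.,  -2.]), 0.34)]
mat_carton [(array([ 656., -156.,   16.]), 0.75)]
drip_shelf [(array([664., -31.,  -3.]), 0.62)]
caddy [(array([454.,  38.,   2.]), 0.64)]
side cam [279. 608. 413.]
bottle [(array([668.,   5.,  16.]), 0.63), (array([664., -78.,  14.]), 0.53)]
jar [(array([662., -76.,  20.]), 0.95)]
flask [(array([677.,  82.,  19.]), 0.95)]
carton [(array([ 650., -157.,   16.]), 0.85), (array([661., -75.,  14.]), 0.69)]
mat_bottle [(array([669.,   3.,  16.]), 0.48)]
mat_jar [(array([666., -80.,  12.]), 0.51)]
mat_flask []
mat_carton [(array([ 653., -153.,   16.]), 0.7)]
drip_shelf [(array([667., -38.,  -3.]), 0.87), (array([675.,  79.,  20.]), 0.71)]
caddy [(array([449.,  34.,   1.]), 0.86)]
```

View pics/scene.png

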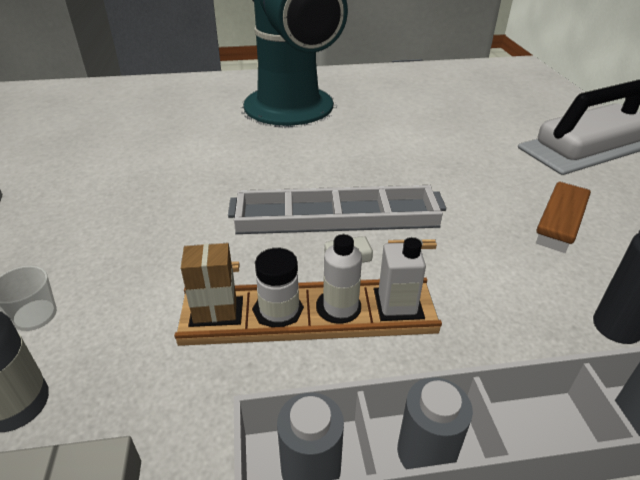

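View pics/side.png

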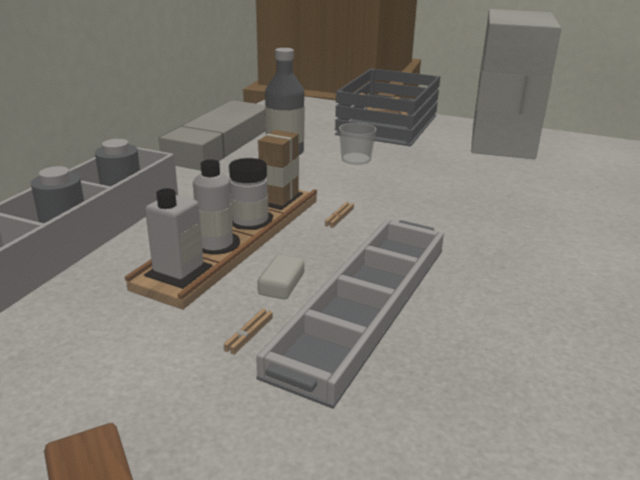

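Left to right (+y first) the row is flask (400,280), bottle (342,280), jar (277,285), carton (210,285), and the caddy is empty at (338,208). The networks agree. Next I'll refine the poses with depth.

```bash
cat > m.py <<'E'
from h import *
from scipy.optimize import least_squares
def rect(P,n=""):
    r=cv2.minAreaRect(P.astype(np.float32)); return np.round(r[0],1),np.round(r[1],1),round(r[2],2)
def measure():
    C={}
    for c in ["scene","side"]:
        p=optics.get_image(c); C[c]=(p,cloud(p))
    return C
if __name__=="__main__":
    C=measure()
    for n in N+["drip_shelf","caddy"]:
        A=[]
        for c in C:
            p,W=C[c]; d=optics.silhouettes(p,n)
            if not d: print(n,c,"none"); continue
            m=cv2.erode(d[0]["mask"].astype(np.uint8),np.ones((3,3)))>0
            Q=W[m]; Q=Q[~np.isnan(Q[:,0])]
            if n in N:
                Q=Q[(Q[:,2]>35)]; top=Q[Q[:,2]>np.percentile(Q[:,2],99)-5]
                print(n,c,len(Q),"zmax",Q[:,2].max().round(),"top med",np.median(top,0).round(1))
                B=Q[(Q[:,2]<(75 if n=="jar" else 95))]
            else:
                B=Q[(Q[:,2]>(14 if n=="drip_shelf" else 22))&(Q[:,2]<40)]
            print("  ",c,rect(B[:,:2])); A.append(B)
        A=np.vstack(A); np.save(n+".npy",A); print("  both",rect(A[:,:2]))
        if n in("bottle","jar"):
            r=23 if n=="bottle" else 26
            f=least_squares(lambda q:np.hypot(*(A[:,:2]-q).T)-r,np.median(A[:,:2],0),loss="soft_l1")
            print("  circle",f.x.round(1),np.abs(f.fun).mean().round(2))
        if n in("flask","carton"):
            h=np.array([23,23]) if n=="flask" else np.array([20,27])
            def res(q):
                a=q[2]; L=np.abs((A[:,:2]-q[:2])@np.array([[np.cos(a),-np.sin(a)],[np.sin(a),np.cos(a)]]))-h
                return np.max(L,1)
            f=min((least_squares(res,[*A[:,:2].mean(0),a],loss="soft_l1") for a in(-.15,0,.15)),key=lambda f:f.cost)
            print("  box",f.x.round(3),np.abs(f.fun).mean().round(2))
    W=C["scene"][1].reshape(-1,3); k=(W[:,0]>720)&(W[:,0]<800)&(abs(W[:,1]+30)<250)&(W[:,2]>30); print("behind shelf",k.sum(), W[k].min(0) if k.any() else "", W[k].max(0) if k.any() else "")
E
python3 m.py
```

```text
Traceback (most recent call last):
  File "m.py", line 20, in <module>
    Q=Q[(Q[:,2]>35)]; top=Q[Q[:,2]>np.percentile(Q[:,2],99)-5]
                                   ~~~~~~~~~~~~~^^^^^^^^^^^
IndexError: index -1 is out of bounds for axis 0 with size 0
```

Run:
```python
from m import *
C=measure()
for c,(p,W) in C.items():
    for n in N+["drip_shelf","caddy"]:
        for d in optics.silhouettes(p,n)[:2]:
            m=d["mask"]; Q=W[m]; v=~np.isnan(Q[:,0]); ys,xs=np.where(m)
            print(c,n,round(d["confidence"],2),m.sum(),v.sum(),(xs.min(),ys.min(),xs.max(),ys.max()),np.round(np.percentile(Q[v],[5,50,95],axis=0)).tolist() if v.any() else "")
```

```text
scene jar 0.78 2762 2753 (np.int64(255), np.int64(247), np.int64(298), np.int64(321)) [[646.0, -98.0, 28.0], [678.0, -76.0, 81.0], [685.0, -54.0, 102.0]]
scene flask 0.7 3102 3086 (np.int64(378), np.int64(237), np.int64(426), np.int64(314)) [[658.0, 56.0, 27.0], [694.0, 76.0, 84.0], [698.0, 98.0, 124.0]]
scene carton 0.73 3653 3636 (np.int64(181), np.int64(243), np.int64(235), np.int64(321)) [[641.0, -182.0, 29.0], [672.0, -157.0, 88.0], [674.0, -132.0, 116.0]]
scene drip_shelf 0.71 7141 7112 (np.int64(175), np.int64(277), np.int64(441), np.int64(344)) [[627.0, -194.0, 6.0], [693.0, -36.0, 17.0], [714.0, 118.0, 23.0]]
scene caddy 0.82 8997 8963 (np.int64(228), np.int64(185), np.int64(445), np.int64(233)) [[405.0, -117.0, 5.0], [447.0, 35.0, 19.0], [499.0, 192.0, 32.0]]
side bottle 0.82 2781 2774 (np.int64(193), np.int64(158), np.int64(231), np.int64(249)) [[647.0, 1.0, 26.0], [659.0, 21.0, 82.0], [678.0, 29.0, 129.0]]
side jar 0.63 2347 2333 (np.int64(229), np.int64(159), np.int64(267), np.int64(224)) [[637.0, -82.0, 27.0], [652.0, -56.0, 71.0], [677.0, -49.0, 103.0]]
side flask 0.71 4066 4057 (np.int64(145), np.int64(188), np.int64(202), np.int64(278)) [[653.0, 68.0, 29.0], [664.0, 100.0, 76.0], [694.0, 105.0, 119.0]]
side carton 0.88 2462 2444 (np.int64(258), np.int64(129), np.int64(298), np.int64(205)) [[635.0, -180.0, 26.0], [642.0, -135.0, 82.0], [671.0, -129.0, 117.0]]
side carton 0.4 183 182 (np.int64(204), np.int64(234), np.int64(238), np.int64(253)) [[641.0, -18.0, 18.0], [648.0, 14.0, 20.0], [662.0, 32.0, 21.0]]
side caddy 0.66 16480 16399 (np.int64(256), np.int64(220), np.int64(442), np.int64(407)) [[407.0, -115.0, 5.0], [453.0, 86.0, 21.0], [496.0, 207.0, 33.0]]
```

```bash
cat > m.py <<'E'
from h import *
from scipy.optimize import least_squares
def grab():
    P=[]
    for c in ["scene","side"]:
        W=cloud(optics.get_image(c)).reshape(-1,3); P.append(W[~np.isnan(W[:,0])])
    return P
def boxfit(A,h,c0,z=None):
    def res(q):
        a=q[2]; L=np.abs((A[:,:2]-q[:2])@np.array([[np.cos(a),-np.sin(a)],[np.sin(a),np.cos(a)]]))-h
        return np.max(L,1)
    return min((least_squares(res,[*c0,a],loss="soft_l1") for a in(-.15,0,.15)),key=lambda f:f.cost)
def product(P,n,c0):
    A=P[(np.hypot(*(P[:,:2]-c0).T)<37)&(P[:,2]>40)&(P[:,2]<{"bottle":100,"flask":100,"jar":95,"carton":110}[n])]
    if n in("bottle","jar"):
        r=23 if n=="bottle" else 26
        f=least_squares(lambda q:np.hypot(*(A[:,:2]-q).T)-r,c0,loss="soft_l1")
    else: f=boxfit(A,np.array([23,23]) if n=="flask" else np.array([20,27]),c0)
    return f.x,np.abs(f.fun).mean(),len(A)
C0=dict(bottle=(669,5),jar=(662,-77),flask=(676,80),carton=(652,-156))
if __name__=="__main__":
    S,D=grab()
    for n in N:
        for P in (S,D,np.vstack([S,D])):
            x,e,k=product(P,n,C0[n]); print(n,x.round(3),e.round(2),k)
    for n,c,zl in(("shelf",(665,-36),(18.5,24)),("caddy",(451,37),(26,34))):
        for P in (S,D,np.vstack([S,D])):
            A=P[(P[:,2]>zl[0])&(P[:,2]<zl[1])&(abs(P[:,0]-c[0])<75)&(abs(P[:,1]-c[1])<(172 if n=="caddy" else 190))]
            r=cv2.minAreaRect(A[:,:2].astype(np.float32)); print(n,np.round(r[0],1),np.round(r[1],1),round(r[2],2))
    k=(S[:,0]>715)&(S[:,0]<800)&(abs(S[:,1]+30)<250)&(S[:,2]>30); B=S[k]; print("behind",len(B),*( (B.min(0).round(),B.max(0).round()) if len(B) else ()))
E
python3 m.py
```

```text
bottle [666.575   5.589] 0.5 1268
bottle [669.945   5.784] 0.81 1413
bottle [667.579   5.33 ] 1.19 2681
jar [658.87  -75.275] 0.6 1320
jar [662.68  -75.312] 0.93 1387
jar [659.883 -75.622] 1.35 2707
flask [ 6.7365e+02  8.0317e+01 -9.0000e-02] 0.59 1496
flask [ 6.76988e+02  8.02810e+01 -9.50000e-02] 0.64 2402
flask [ 6.75204e+02  8.03750e+01 -9.00000e-02] 1.22 3898
carton [ 6.52711e+02 -1.58007e+02 -2.70000e-02] 0.56 2055
carton [ 6.55769e+02 -1.57811e+02 -3.50000e-02] 0.81 1558
carton [ 6.53241e+02 -1.57809e+02 -3.40000e-02] 1.12 3613
shelf [662.4 -37.1] [334.  88.] 85.6
shelf [665.  -36.5] [335.9  86.5] 85.42
shelf [662.9 -36.4] [336.3  89. ] 85.09
caddy [448.7  37.5] [347.2  88.6] 85.51
caddy [451.   37.1] [348.   85.1] 85.11
caddy [448.9  37.3] [347.9  88.9] 85.26
behind 0
```

```bash
cat > go.py <<'E'
import sys
from h import *
def go(x,y,z,yaw):
    s=robot.observe(); p,M=pose(s)
    T=np.array([[np.sin(yaw)*-1,np.cos(yaw),0],[np.cos(yaw),np.sin(yaw),0],[0,0,-1]]).T
    T=np.array([[-np.sin(yaw),np.cos(yaw),0],[np.cos(yaw),np.sin(yaw),0],[0,0,-1.]]).T  # cols: tool x,y,z in world
    assert abs(np.linalg.det(T)-1)<1e-6
    rv=np.degrees(R.from_matrix(M.T@T).as_rotvec())
    d=M.T@(np.array([x,y,z])-p)
    print("t",round(s["clock"],2),"tcp",p.round(1),"gap",round(s["finger_gap"],3),"F",np.round(s["contact_force"],1),"dp",d.round(1),"twist",rv.round(2),"rows",np.ceil(max(np.linalg.norm(d)/50,np.linalg.norm(rv)/8.59)))
go(*map(float,sys.argv[1:5]))
E
python3 go.py 675.3 80.3 230 -0.09
```

```text
t 2.05 tcp [ 151.8 -657.7  238.7] gap 1.0 F [-1.1 -0.1 -0.8] dp [ 676.1 -601.4    8.7] twist [ -0.    -0.   -71.85] rows 19.0
```

Emit:
move_arm:
  grip: [1, 1, 1, 1, 1, 1, 1, 1]
  dp:
    - [20, -18, 0]
    - [54, -48, 0]
    - [88, -78, 1]
    - [121, -108, 2]
    - [155, -138, 2]
    - [189, -168, 3]
    - [223, -198, 3]
    - [257, -228, 3]
  twist:
    - [0, 0, -2]
    - [0, 0, -6]
    - [0, 0, -11]
    - [0, 0, -16]
    - [0, 0, -21]
    - [0, 0, -26]
    - [0, 0, -31]
    - [0, 0, -36]
  grip_force: 20

```text
clock: 2.85
tcp_pos: [351.7, -376.2, 236.0]
eef_rot: [0.0, 0.909, 0.416, 0.0]
contact_force: [1.0, 0.4, -0.0]
finger_gap: 1.001
gripper_force: 0.0
```

```bash
python3 go.py 675.3 80.3 230 -0.09
```

```text
t 2.85 tcp [ 351.7 -376.2  236. ] gap 1.001 F [ 1.   0.4 -0. ] dp [557.  -53.5   5.9] twist [ 4.000e-02  2.000e-02 -3.566e+01] rows 12.0
```

Emit:
move_arm:
  grip: [1, 1, 1, 1, 1, 1, 1, 1]
  dp:
    - [45, -4, 0]
    - [90, -9, 1]
    - [135, -13, 2]
    - [180, -17, 2]
    - [225, -22, 3]
    - [270, -26, 3]
    - [315, -30, 4]
    - [360, -35, 4]
  twist:
    - [0, 0, -4]
    - [0, 0, -8]
    - [0, 0, -12]
    - [0, 0, -16]
    - [0, 0, -20]
    - [0, 0, -24]
    - [0, 0, -28]
    - [0, 0, -32]

```text
clock: 3.65
tcp_pos: [561.6, -81.4, 231.9]
eef_rot: [0.0, 0.759, 0.651, 0.0]
contact_force: [-0.1, -0.5, -0.1]
finger_gap: 1.001
gripper_force: 0.0
```

```bash
python3 go.py 675.3 80.3 180 -0.09
```

```text
t 3.65 tcp [561.6 -81.4 231.9] gap 1.001 F [-0.1 -0.5 -0.1] dp [177.3  87.5  52. ] twist [ 0.04  0.01 -3.67] rows 5.0
```

Emit:
move_arm:
  grip: [1, 1, 1, 1, 1, 1, 1, 1]
  dp:
    - [36, 18, 5]
    - [72, 36, 10]
    - [108, 54, 20]
    - [140, 70, 35]
    - [165, 80, 46]
    - [177.3, 87.5, 52]
    - [177.3, 87.5, 52]
    - [177.3, 87.5, 52]
  twist:
    - [0, 0, -1]
    - [0, 0, -2]
    - [0, 0, -3]
    - [0, 0, -3.67]
    - [0, 0, -3.67]
    - [0, 0, -3.67]
    - [0, 0, -3.67]
    - [0, 0, -3.67]

```text
clock: 4.45
tcp_pos: [674.7, 77.6, 179.9]
eef_rot: [0.0, 0.739, 0.673, -0.0]
contact_force: [-0.9, 0.2, 1.7]
finger_gap: 1.0
gripper_force: 0.0
```

```bash
python3 - <<'E'
from h import *
p,M=pose(robot.observe()); q=optics.get_image("wrist"); save(q,"w1")
T=np.eye(4);T[:3,:3]=M;T[:3,3]=p; H=T@np.array(q["mount"])
z=q["z_map"]; v,u=np.mgrid[:480,:640]
c=np.stack([(u-q["cx"])*z/q["fx"],(v-q["cy"])*z/q["fy"],z],-1).reshape(-1,3)[z.ravel()>0]
W=c@H[:3,:3].T+H[:3,3]
for n,c0,z0 in(("flaskbody",(675,80),(99,110)),("bottlecap",(668,6),(124,136)),("jarlid",(661,-75),(94,106))):
    A=W[(abs(W[:,0]-c0[0])<40)&(abs(W[:,1]-c0[1])<40)&(W[:,2]>z0[0])&(W[:,2]<z0[1])]
    print(n,len(A),cv2.minAreaRect(A[:,:2].astype(np.float32)) if len(A)>5 else "")
E
python3 go.py 675.3 80.3 69.3 -0.09
```

```text
flaskbody 3889 ((674.9448852539062, 81.2049560546875), (46.013980865478516, 46.108882904052734), 85.09586334228516)
bottlecap 138 ((667.0437622070312, -2.4725828170776367), (5.6044793128967285, 17.815519332885742), 83.14490509033203)
jarlid 813 ((661.8397827148438, -55.94633102416992), (16.852977752685547, 46.91653060913086), 84.92498779296875)
t 4.5 tcp [674.7  77.2 180.4] gap 1.003 F [-0.4 -0.4 -0.4] dp [  3.2   0.2 111.1] twist [ 0.02  0.03 -0.22] rows 3.0
```

Emit:
move_arm:
  grip: [1, 1, 1, 1, 1, 1, 1, 1]
  dp:
    - [1, 0, 15]
    - [2, 0, 40]
    - [3.5, 0, 65]
    - [3.5, 0, 85]
    - [3.5, 0, 100]
    - [3.5, 0, 111]
    - [3.5, 0, 111]
    - [3.5, 0, 111]
  twist:
    - [0, 0, 0]
    - [0, 0, 0]
    - [0, 0, 0]
    - [0, 0, 0]
    - [0, 0, 0]
    - [0, 0, 0]
    - [0, 0, 0]
    - [0, 0, 0]

```text
clock: 5.3
tcp_pos: [675.6, 81.6, 69.2]
eef_rot: [0.0, 0.739, 0.673, 0.0]
contact_force: [0.7, 0.1, -0.3]
finger_gap: 1.0
gripper_force: 0.0
```

Emit:
move_arm:
  grip: [-1, -1, -1, -1, -1, -1, -1, -1]
  dp:
    - [0, 0, 0]
    - [0, 0, 0]
    - [0, 0, 0]
    - [0, 0, 0]
    - [0, 0, 0]
    - [0, 0, 0]
    - [0, 0, 0]
    - [0, 0, 0]
  twist:
    - [0, 0, 0]
    - [0, 0, 0]
    - [0, 0, 0]
    - [0, 0, 0]
    - [0, 0, 0]
    - [0, 0, 0]
    - [0, 0, 0]
    - [0, 0, 0]

```text
clock: 6.1
tcp_pos: [675.4, 81.8, 68.9]
eef_rot: [0.0, 0.739, 0.673, 0.0]
contact_force: [1.8, -0.1, 1.4]
finger_gap: 0.52
gripper_force: 20.0
```

Emit:
move_arm:
  grip: [-1, -1, -1, -1, -1, -1, -1, -1]
  dp:
    - [0, 0, -8]
    - [0, 0, -25]
    - [0, 0, -50]
    - [0, 0, -75]
    - [0, 0, -100]
    - [0, 0, -120]
    - [0, 0, -130]
    - [0, 0, -130]
  twist:
    - [0, 0, 0]
    - [0, 0, 0]
    - [0, 0, 0]
    - [0, 0, 0]
    - [0, 0, 0]
    - [0, 0, 0]
    - [0, 0, 0]
    - [0, 0, 0]

```text
clock: 6.9
tcp_pos: [676.5, 81.9, 201.7]
eef_rot: [0.001, 0.739, 0.673, 0.002]
contact_force: [0.6, 0.3, -2.3]
finger_gap: 0.519
gripper_force: 20.0
```

```bash
python3 go.py 440.2 -82.3 199 -0.082
```

```text
t 6.9 tcp [676.5  81.9 201.7] gap 0.519 F [ 0.6  0.3 -2.3] dp [-185.4 -220.     1.6] twist [ 0.25 -0.04 -0.64] rows 6.0
```

Emit:
move_arm:
  grip: [-1, -1, -1, -1, -1, -1, -1, -1]
  dp:
    - [-8, -14, 0]
    - [-30, -45, 0]
    - [-60, -80, 0]
    - [-95, -115, 0]
    - [-125, -150, 0]
    - [-155, -185, 0]
    - [-178, -210, 0]
    - [-185.4, -220, 1]
  twist:
    - [0, 0, 0]
    - [0, 0, 0]
    - [0, 0, 0]
    - [0, 0, -0.5]
    - [0, 0, -0.5]
    - [0, 0, -0.5]
    - [0, 0, -0.5]
    - [0, 0, -0.5]

```text
clock: 7.7
tcp_pos: [435.5, -83.4, 196.2]
eef_rot: [-0.001, 0.737, 0.676, -0.001]
contact_force: [1.1, -0.4, -2.6]
finger_gap: 0.521
gripper_force: 20.0
```

Emit:
move_arm:
  grip: [-1, -1, -1]
  dp:
    - [0, 0, 0]
    - [0, 0, 0]
    - [0, 0, 0]
  twist:
    - [0, 0, 0]
    - [0, 0, 0]
    - [0, 0, 0]

```text
clock: 8.0
tcp_pos: [440.1, -81.8, 197.8]
eef_rot: [0.0, 0.736, 0.677, 0.0]
contact_force: [0.0, 0.4, -2.4]
finger_gap: 0.525
gripper_force: 20.0
```

```bash
python3 - <<'E'
from h import *
p,M=pose(robot.observe()); q=optics.get_image("wrist"); save(q,"w2")
T=np.eye(4);T[:3,:3]=M;T[:3,3]=p; H=T@np.array(q["mount"])
z=q["z_map"]; v,u=np.mgrid[:480,:640]
c=np.stack([(u-q["cx"])*z/q["fx"],(v-q["cy"])*z/q["fy"],z],-1).reshape(-1,3)[z.ravel()>0]
W=c@H[:3,:3].T+H[:3,3]
a=-0.082; L=(W[:,:2]-[450,37.3])@np.array([[np.cos(a),-np.sin(a)],[np.sin(a),np.cos(a)]])
k=(W[:,2]>24)&(W[:,2]<36)&(abs(L[:,0])<60)&(abs(L[:,1])<190); r=L[k]; print(k.sum(), cv2.minAreaRect(r.astype(np.float32)))
hy,e=np.histogram(r[abs(r[:,0])<28,1],bins=np.arange(-190,191,2)); print([(e[i],hy[i]) for i in range(len(hy)) if hy[i]>20])
hx,e=np.histogram(r[:,0],bins=np.arange(-60,61,2)); print([(e[i],hx[i]) for i in range(len(hx)) if hx[i]>20])
E
python3 go.py 440.2 -82.3 56.5 -0.082
```

```text
7659 ((-0.9241752624511719, -49.17730712890625), (191.28111267089844, 84.3530502319336), 89.86250305175781)
[(np.int64(-86), np.int64(67)), (np.int64(-84), np.int64(146)), (np.int64(-82), np.int64(188)), (np.int64(-80), np.int64(135)), (np.int64(-78), np.int64(198)), (np.int64(-76), np.int64(136)), (np.int64(-74), np.int64(135)), (np.int64(-6), np.int64(147)), (np.int64(-4), np.int64(208)), (np.int64(-2), np.int64(214)), (np.int64(0), np.int64(209)), (np.int64(2), np.int64(191)), (np.int64(4), np.int64(195)), (np.int64(6), np.int64(131))]
[(np.int64(-44), np.int64(232)), (np.int64(-42), np.int64(583)), (np.int64(-40), np.int64(586)), (np.int64(-38), np.int64(588)), (np.int64(-36), np.int64(521)), (np.int64(-34), np.int64(68)), (np.int64(-32), np.int64(88)), (np.int64(-30), np.int64(79)), (np.int64(-28), np.int64(82)), (np.int64(-26), np.int64(90)), (np.int64(-24), np.int64(73)), (np.int64(-22), np.int64(96)), (np.int64(-20), np.int64(69)), (np.int64(-18), np.int64(83)), (np.int64(-16), np.int64(82)), (np.int64(-14), np.int64(82)), (np.int64(-12), np.int64(96)), (np.int64(-10), np.int
[... 191 characters left out ...]
int64(4), np.int64(82)), (np.int64(6), np.int64(84)), (np.int64(8), np.int64(79)), (np.int64(10), np.int64(86)), (np.int64(12), np.int64(70)), (np.int64(14), np.int64(94)), (np.int64(16), np.int64(79)), (np.int64(18), np.int64(80)), (np.int64(20), np.int64(87)), (np.int64(22), np.int64(70)), (np.int64(24), np.int64(95)), (np.int64(26), np.int64(77)), (np.int64(28), np.int64(81)), (np.int64(30), np.int64(84)), (np.int64(32), np.int64(480)), (np.int64(34), np.int64(572)), (np.int64(36), np.int64(583)), (np.int64(38), np.int64(575)), (np.int64(40), np.int64(239))]
t 8.05 tcp [440.1 -81.7 197.7] gap 0.518 F [ 0.3 -0.4 -2.7] dp [-6.000e-01  1.000e-01  1.412e+02] twist [ 0.02 -0.02 -0.07] rows 3.0
```

View pics/w2.png

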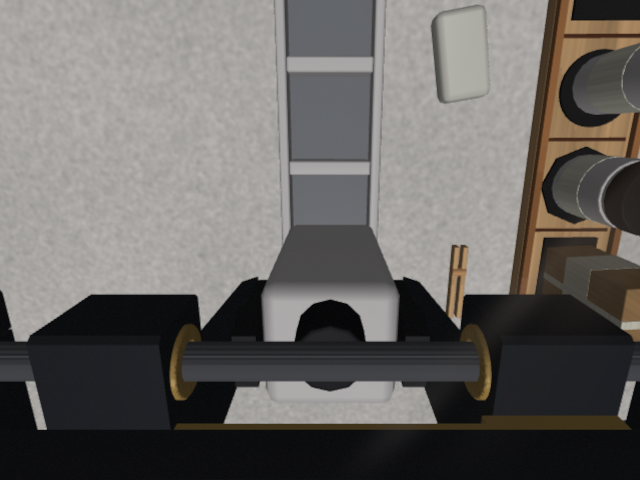

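The flask is held upright (330,320), over the last pocket at the robot's right. The dividers I measured match the caddy fit to within 1 to 2 mm.

Emit:
move_arm:
  grip: [-1, -1, -1, -1, -1, -1, -1, -1]
  dp:
    - [0, -1, 15]
    - [0, -1, 40]
    - [0, -1, 70]
    - [0, -1, 95]
    - [0, -1, 115]
    - [0, -1, 128]
    - [0, -1, 136]
    - [0, -1, 142]
  twist:
    - [0, 0, 0]
    - [0, 0, 0]
    - [0, 0, 0]
    - [0, 0, 0]
    - [0, 0, 0]
    - [0, 0, 0]
    - [0, 0, 0]
    - [0, 0, 0]

```text
clock: 8.85
tcp_pos: [438.6, -82.1, 55.4]
eef_rot: [0.0, 0.736, 0.677, 0.0]
contact_force: [0.6, 0.7, -2.9]
finger_gap: 0.52
gripper_force: 20.0
```

Emit:
move_arm:
  grip: [-1, -1, -1]
  dp:
    - [0, 0, 0]
    - [0, 0, 0]
    - [0, 0, 0]
  twist:
    - [0, 0, 0]
    - [0, 0, 0]
    - [0, 0, 0]

```text
clock: 9.15
tcp_pos: [438.7, -82.5, 56.6]
eef_rot: [0.001, 0.736, 0.677, 0.0]
contact_force: [-0.4, -0.2, -3.4]
finger_gap: 0.52
gripper_force: 20.0
```

Still hanging about 1 mm up; I'll ease down 1.2 mm, open and rise.

Emit:
move_arm:
  grip: [-1, -1, 1, 1, 1, 1, 1, 1]
  dp:
    - [0, 0, 0.7]
    - [0, 0, 1.2]
    - [0, 0, 1.2]
    - [0, 0, 1.2]
    - [0, 0, 1.2]
    - [0, 0, 1.2]
    - [0, 0, 1.2]
    - [0, 0, 1.2]
  twist:
    - [0, 0, 0]
    - [0, 0, 0]
    - [0, 0, 0]
    - [0, 0, 0]
    - [0, 0, 0]
    - [0, 0, 0]
    - [0, 0, 0]
    - [0, 0, 0]

```text
clock: 9.95
tcp_pos: [438.0, -82.3, 54.5]
eef_rot: [0.0, 0.736, 0.677, 0.0]
contact_force: [0.3, -0.2, -0.2]
finger_gap: 0.999
gripper_force: 0.0
```

Emit:
move_arm:
  grip: [1, 1, 1, 1, 1, 1, 1]
  dp:
    - [0, 0, -10]
    - [0, 0, -30]
    - [0, 0, -60]
    - [0, 0, -90]
    - [0, 0, -120]
    - [0, 0, -140]
    - [0, 0, -140]
  twist:
    - [0, 0, 0]
    - [0, 0, 0]
    - [0, 0, 0]
    - [0, 0, 0]
    - [0, 0, 0]
    - [0, 0, 0]
    - [0, 0, 0]

```text
clock: 10.65
tcp_pos: [440.5, -82.9, 198.7]
eef_rot: [0.003, 0.736, 0.677, 0.002]
contact_force: [0.7, 0.5, 0.1]
finger_gap: 0.998
gripper_force: 0.0
```

```bash
python3 go.py 668 5.7 195 -0.085
python3 - <<'E'
from m import *
P=np.vstack(grab()); print(product(P,"flask",(439,-82)))
A=P[(np.hypot(*(P[:,:2]-[439,-82]).T)<30)&(P[:,2]>60)]; print(np.percentile(A[:,2],[50,99.5]))
E
```

```text
t 10.65 tcp [440.5 -82.9 198.7] gap 0.998 F [0.7 0.5 0.1] dp [107.4 219.2   5.3] twist [0.44 0.07 0.04] rows 5.0
(array([ 4.37422911e+02, -8.41293389e+01, -8.32555465e-02]), np.float64(2.4768809911773557), 3184)
[280.18060691 347.14180045]
```

Emit:
move_arm:
  grip: [1, 1, 1, 1, 1, 1, 1, 1]
  dp:
    - [13, 27, 0]
    - [33, 67, 0]
    - [55, 110, 0]
    - [75, 152, 0]
    - [93, 190, 0]
    - [104, 213, 0]
    - [107, 219, 2]
    - [107, 219, 2]
  twist:
    - [0, 0, 0]
    - [0, 0, 0]
    - [0, 0, 0]
    - [0, 0, 0]
    - [0, 0, 0]
    - [0, 0, 0]
    - [0, 0, 0]
    - [0, 0, 0]

```text
clock: 11.55
tcp_pos: [664.1, 6.2, 189.6]
eef_rot: [-0.002, 0.736, 0.677, -0.002]
contact_force: [-0.7, 0.7, -0.0]
finger_gap: 1.004
gripper_force: 0.0
```

Emit:
move_arm:
  grip: [1, 1]
  dp:
    - [0, 0, 0]
    - [0, 0, 0]
  twist:
    - [0, 0, 0]
    - [0, 0, 0]

```text
clock: 11.75
tcp_pos: [663.7, 5.3, 192.1]
eef_rot: [-0.0, 0.737, 0.676, -0.001]
contact_force: [-0.5, -0.2, 0.1]
finger_gap: 0.999
gripper_force: 0.0
```

```bash
python3 go.py 668 5.7 74.3 -0.085
```

```text
t 11.75 tcp [663.7   5.3 192.1] gap 0.999 F [-0.5 -0.2  0.1] dp [  0.8   4.5 117.8] twist [-0.08  0.01 -0.  ] rows 3.0
```

Emit:
move_arm:
  grip: [1, 1, 1, 1, 1, 1, 1, 1]
  dp:
    - [1, 4.5, 10]
    - [1, 4.5, 35]
    - [1, 4.5, 65]
    - [1, 4.5, 90]
    - [1, 4.5, 108]
    - [1, 4.5, 118]
    - [1, 4.5, 118]
    - [1, 4.5, 118]
  twist:
    - [0, 0, 0]
    - [0, 0, 0]
    - [0, 0, 0]
    - [0, 0, 0]
    - [0, 0, 0]
    - [0, 0, 0]
    - [0, 0, 0]
    - [0, 0, 0]

```text
clock: 12.55
tcp_pos: [670.1, 6.3, 75.1]
eef_rot: [0.0, 0.736, 0.677, 0.0]
contact_force: [0.5, 0.6, 0.7]
finger_gap: 1.0
gripper_force: 0.0
```

Emit:
move_arm:
  grip: [-1, -1, -1, -1, -1, -1, -1, -1]
  dp:
    - [0, 0, 0]
    - [0, 0, 0]
    - [0, 0, 0]
    - [0, 0, 0]
    - [0, 0, 0]
    - [0, 0, 0]
    - [0, 0, 0]
    - [0, 0, 0]
  twist:
    - [0, 0, 0]
    - [0, 0, 0]
    - [0, 0, 0]
    - [0, 0, 0]
    - [0, 0, 0]
    - [0, 0, 0]
    - [0, 0, 0]
    - [0, 0, 0]

```text
clock: 13.35
tcp_pos: [669.6, 6.5, 74.6]
eef_rot: [-0.0, 0.736, 0.677, -0.0]
contact_force: [-2.0, 0.8, 2.3]
finger_gap: 0.515
gripper_force: 20.0
```

Emit:
move_arm:
  grip: [-1, -1, -1, -1, -1, -1, -1, -1]
  dp:
    - [0, 0, -8]
    - [0, 0, -25]
    - [0, 0, -50]
    - [0, 0, -75]
    - [0, 0, -100]
    - [0, 0, -120]
    - [0, 0, -130]
    - [0, 0, -130]
  twist:
    - [0, 0, 0]
    - [0, 0, 0]
    - [0, 0, 0]
    - [0, 0, 0]
    - [0, 0, 0]
    - [0, 0, 0]
    - [0, 0, 0]
    - [0, 0, 0]

```text
clock: 14.15
tcp_pos: [671.2, 6.5, 207.6]
eef_rot: [0.002, 0.736, 0.677, 0.002]
contact_force: [-0.4, -0.6, -1.5]
finger_gap: 0.515
gripper_force: 20.0
```

```bash
python3 go.py 445.5 -2.4 204 -0.082
```

```text
t 14.15 tcp [671.2   6.5 207.6] gap 0.515 F [-0.4 -0.6 -1.5] dp [ -27.9 -224.2    2.5] twist [ 0.28 -0.02 -0.14] rows 5.0
```

Emit:
move_arm:
  grip: [-1, -1, -1, -1, -1, -1, -1, -1]
  dp:
    - [-2, -14, 0]
    - [-6, -45, 0]
    - [-10, -80, 0]
    - [-15, -118, 0]
    - [-20, -155, 0]
    - [-24, -190, 0]
    - [-27, -215, 0]
    - [-28, -224, 0]
  twist:
    - [0, 0, 0]
    - [0, 0, 0]
    - [0, 0, 0]
    - [0, 0, 0]
    - [0, 0, 0]
    - [0, 0, 0]
    - [0, 0, 0]
    - [0, 0, 0]

```text
clock: 14.95
tcp_pos: [440.9, -2.5, 202.9]
eef_rot: [-0.001, 0.736, 0.677, -0.001]
contact_force: [1.0, 0.1, -1.5]
finger_gap: 0.517
gripper_force: 20.0
```

Emit:
move_arm:
  grip: [-1, -1, -1, -1]
  dp:
    - [0, 0, 0]
    - [0, 0, 0]
    - [0, 0, 0]
    - [0, 0, 0]
  twist:
    - [0, 0, 0]
    - [0, 0, 0]
    - [0, 0, 0]
    - [0, 0, 0]

```text
clock: 15.35
tcp_pos: [445.2, -2.5, 204.5]
eef_rot: [-0.0, 0.736, 0.677, 0.0]
contact_force: [1.2, -0.3, -1.3]
finger_gap: 0.515
gripper_force: 20.0
```

```bash
python3 go.py 445.5 -2.4 60.8 -0.082
```

```text
t 15.35 tcp [445.2  -2.5 204.5] gap 0.515 F [ 1.2 -0.3 -1.3] dp [1.000e-01 3.000e-01 1.437e+02] twist [ 0.   -0.   -0.13] rows 3.0
```

Emit:
move_arm:
  grip: [-1, -1, -1, -1, -1, -1, -1, -1]
  dp:
    - [0, 0, 15]
    - [0, 0, 40]
    - [0, 0, 70]
    - [0, 0, 95]
    - [0, 0, 115]
    - [0, 0, 129]
    - [0, 0, 138]
    - [0, 0, 143]
  twist:
    - [0, 0, 0]
    - [0, 0, 0]
    - [0, 0, 0]
    - [0, 0, 0]
    - [0, 0, 0]
    - [0, 0, 0]
    - [0, 0, 0]
    - [0, 0, 0]

```text
clock: 16.15
tcp_pos: [444.2, -2.5, 60.7]
eef_rot: [-0.0, 0.736, 0.677, -0.0]
contact_force: [-0.8, 0.1, -1.9]
finger_gap: 0.511
gripper_force: 20.0
```

Emit:
move_arm:
  grip: [-1, -1, -1]
  dp:
    - [0, 0, 0.5]
    - [0, 0, 0.5]
    - [0, 0, 0.5]
  twist:
    - [0, 0, 0]
    - [0, 0, 0]
    - [0, 0, 0]

```text
clock: 16.45
tcp_pos: [444.9, -2.6, 61.7]
eef_rot: [0.001, 0.736, 0.677, 0.001]
contact_force: [0.4, 0.2, -1.9]
finger_gap: 0.517
gripper_force: 20.0
```

Hanging about 1 mm up as before; same ease-down, release and rise.

Emit:
move_arm:
  grip: [-1, -1, 1, 1, 1, 1, 1, 1]
  dp:
    - [0, 0, 0.6]
    - [0, 0, 1.0]
    - [0, 0, 1.0]
    - [0, 0, 1.0]
    - [0, 0, 1.0]
    - [0, 0, 1.0]
    - [0, 0, 1.0]
    - [0, 0, 1.0]
  twist:
    - [0, 0, 0]
    - [0, 0, 0]
    - [0, 0, 0]
    - [0, 0, 0]
    - [0, 0, 0]
    - [0, 0, 0]
    - [0, 0, 0]
    - [0, 0, 0]

```text
clock: 17.25
tcp_pos: [444.2, -2.5, 60.0]
eef_rot: [0.0, 0.736, 0.677, 0.0]
contact_force: [0.1, 0.1, 0.0]
finger_gap: 0.995
gripper_force: 0.0
```

Emit:
move_arm:
  grip: [1, 1, 1, 1, 1, 1, 1, 1]
  dp:
    - [0, 0, -10]
    - [0, 0, -30]
    - [0, 0, -60]
    - [0, 0, -90]
    - [0, 0, -120]
    - [0, 0, -135]
    - [0, 0, -135]
    - [0, 0, -135]
  twist:
    - [0, 0, 0]
    - [0, 0, 0]
    - [0, 0, 0]
    - [0, 0, 0]
    - [0, 0, 0]
    - [0, 0, 0]
    - [0, 0, 0]
    - [0, 0, 0]

```text
clock: 18.05
tcp_pos: [444.2, -2.5, 195.3]
eef_rot: [0.0, 0.736, 0.677, 0.0]
contact_force: [-1.0, -0.1, -0.5]
finger_gap: 0.999
gripper_force: 0.0
```

```bash
python3 go.py 661 -75.4 195 -0.085
```

```text
t 18.05 tcp [444.2  -2.5 195.3] gap 0.999 F [-1.  -0.1 -0.5] dp [-54.4 222.2   0.4] twist [ 0.05 -0.    0.04] rows 5.0
```

Emit:
move_arm:
  grip: [1, 1, 1, 1, 1, 1, 1, 1]
  dp:
    - [-7, 27, 0]
    - [-17, 67, 0]
    - [-27, 110, 0]
    - [-37, 152, 0]
    - [-46, 190, 0]
    - [-52, 213, 0]
    - [-54.4, 222, 0]
    - [-54.4, 222, 0]
  twist:
    - [0, 0, 0]
    - [0, 0, 0]
    - [0, 0, 0]
    - [0, 0, 0]
    - [0, 0, 0]
    - [0, 0, 0]
    - [0, 0, 0]
    - [0, 0, 0]

```text
clock: 18.85
tcp_pos: [660.3, -75.6, 192.8]
eef_rot: [-0.001, 0.736, 0.676, -0.001]
contact_force: [-0.8, -0.2, 0.5]
finger_gap: 1.0
gripper_force: 0.0
```

Emit:
move_arm:
  grip: [1, 1, 1]
  dp:
    - [0, 0, 0]
    - [0, 0, 0]
    - [0, 0, 0]
  twist:
    - [0, 0, 0]
    - [0, 0, 0]
    - [0, 0, 0]

```text
clock: 19.15
tcp_pos: [659.8, -74.9, 195.3]
eef_rot: [-0.0, 0.736, 0.677, -0.0]
contact_force: [0.2, -0.1, -0.1]
finger_gap: 1.001
gripper_force: 0.0
```

```bash
python3 go.py 661 -75.4 52.3 -0.085
```

```text
t 19.15 tcp [659.8 -74.9 195.3] gap 1.001 F [ 0.2 -0.1 -0.1] dp [ -0.4   1.2 143. ] twist [-0.01 -0.    0.06] rows 3.0
```

Emit:
move_arm:
  grip: [1, 1, 1, 1, 1, 1, 1, 1]
  dp:
    - [0, 1, 15]
    - [0, 1, 45]
    - [0, 1, 80]
    - [0, 1, 110]
    - [0, 1, 130]
    - [0, 1, 140]
    - [0, 1, 143]
    - [0, 1, 143]
  twist:
    - [0, 0, 0]
    - [0, 0, 0]
    - [0, 0, 0]
    - [0, 0, 0]
    - [0, 0, 0]
    - [0, 0, 0]
    - [0, 0, 0]
    - [0, 0, 0]

```text
clock: 19.95
tcp_pos: [661.9, -75.5, 52.1]
eef_rot: [0.0, 0.736, 0.677, 0.0]
contact_force: [-0.3, -0.3, 1.2]
finger_gap: 0.999
gripper_force: 0.0
```

Emit:
move_arm:
  grip: [-1, -1, -1, -1, -1, -1, -1, -1]
  dp:
    - [0, 0, 0]
    - [0, 0, 0]
    - [0, 0, 0]
    - [0, 0, 0]
    - [0, 0, 0]
    - [0, 0, 0]
    - [0, 0, 0]
    - [0, 0, 0]
  twist:
    - [0, 0, 0]
    - [0, 0, 0]
    - [0, 0, 0]
    - [0, 0, 0]
    - [0, 0, 0]
    - [0, 0, 0]
    - [0, 0, 0]
    - [0, 0, 0]

```text
clock: 20.75
tcp_pos: [661.6, -75.5, 52.5]
eef_rot: [-0.0, 0.736, 0.677, -0.0]
contact_force: [-3.1, -0.2, 4.8]
finger_gap: 0.589
gripper_force: 20.0
```

Emit:
move_arm:
  grip: [-1, -1, -1, -1, -1, -1, -1, -1]
  dp:
    - [0, 0, -8]
    - [0, 0, -25]
    - [0, 0, -50]
    - [0, 0, -75]
    - [0, 0, -100]
    - [0, 0, -125]
    - [0, 0, -140]
    - [0, 0, -140]
  twist:
    - [0, 0, 0]
    - [0, 0, 0]
    - [0, 0, 0]
    - [0, 0, 0]
    - [0, 0, 0]
    - [0, 0, 0]
    - [0, 0, 0]
    - [0, 0, 0]

```text
clock: 21.55
tcp_pos: [663.9, -75.8, 196.0]
eef_rot: [0.003, 0.736, 0.677, 0.002]
contact_force: [0.0, 0.4, -1.1]
finger_gap: 0.59
gripper_force: 20.0
```

```bash
python3 go.py 452 77.4 192 -0.082
```

```text
t 21.55 tcp [663.9 -75.8 196. ] gap 0.59 F [ 0.   0.4 -1.1] dp [ 134.8 -224.1    2.4] twist [ 0.38  0.02 -0.14] rows 6.0
```

Emit:
move_arm:
  grip: [-1, -1, -1, -1, -1, -1, -1, -1]
  dp:
    - [9, -14, 0]
    - [27, -45, 0]
    - [49, -82, 0]
    - [71, -118, 0]
    - [93, -155, 0]
    - [113, -188, 0]
    - [128, -213, 0]
    - [134.8, -224, 0]
  twist:
    - [0, 0, 0]
    - [0, 0, 0]
    - [0, 0, 0]
    - [0, 0, 0]
    - [0, 0, 0]
    - [0, 0, 0]
    - [0, 0, 0]
    - [0, 0, 0]

```text
clock: 22.35
tcp_pos: [446.8, 78.7, 190.3]
eef_rot: [-0.001, 0.736, 0.677, -0.001]
contact_force: [0.2, -0.6, -2.1]
finger_gap: 0.589
gripper_force: 20.0
```

Emit:
move_arm:
  grip: [-1, -1, -1, -1]
  dp:
    - [0, 0, 0]
    - [0, 0, 0]
    - [0, 0, 0]
    - [0, 0, 0]
  twist:
    - [0, 0, 0]
    - [0, 0, 0]
    - [0, 0, 0]
    - [0, 0, 0]

```text
clock: 22.75
tcp_pos: [451.0, 77.1, 192.0]
eef_rot: [0.0, 0.737, 0.676, -0.0]
contact_force: [-0.1, 0.2, -1.9]
finger_gap: 0.585
gripper_force: 20.0
```

```bash
python3 go.py 452 77.4 38.5 -0.082
```

```text
t 22.75 tcp [451.   77.1 192. ] gap 0.585 F [-0.1  0.2 -1.9] dp [  0.5   1.  153.5] twist [ 0.01  0.01 -0.2 ] rows 4.0
```

Emit:
move_arm:
  grip: [-1, -1, -1, -1, -1, -1, -1, -1]
  dp:
    - [0, 1, 15]
    - [0, 1, 45]
    - [0, 1, 78]
    - [0, 1, 105]
    - [0, 1, 127]
    - [0, 1, 141]
    - [0, 1, 149]
    - [0, 1, 153]
  twist:
    - [0, 0, 0]
    - [0, 0, 0]
    - [0, 0, 0]
    - [0, 0, 0]
    - [0, 0, 0]
    - [0, 0, 0]
    - [0, 0, 0]
    - [0, 0, 0]

```text
clock: 23.55
tcp_pos: [451.0, 77.2, 38.3]
eef_rot: [-0.0, 0.737, 0.676, -0.001]
contact_force: [-7.1, -0.6, 24.0]
finger_gap: 0.586
gripper_force: 20.0
```

Emit:
move_arm:
  grip: [-1, -1, -1]
  dp:
    - [0, 0, 0.5]
    - [0, 0, 0.5]
    - [0, 0, 0.5]
  twist:
    - [0, 0, 0]
    - [0, 0, 0]
    - [0, 0, 0]

```text
clock: 23.85
tcp_pos: [451.8, 77.6, 39.2]
eef_rot: [0.0, 0.736, 0.677, 0.001]
contact_force: [0.1, -0.2, -2.4]
finger_gap: 0.588
gripper_force: 20.0
```

Emit:
move_arm:
  grip: [-1, -1, 1, 1, 1, 1, 1, 1]
  dp:
    - [0, 0, 0.4]
    - [0, 0, 0.7]
    - [0, 0, 0.7]
    - [0, 0, 0.7]
    - [0, 0, 0.7]
    - [0, 0, 0.7]
    - [0, 0, 0.7]
    - [0, 0, 0.7]
  twist:
    - [0, 0, 0]
    - [0, 0, 0]
    - [0, 0, 0]
    - [0, 0, 0]
    - [0, 0, 0]
    - [0, 0, 0]
    - [0, 0, 0]
    - [0, 0, 0]

```text
clock: 24.65
tcp_pos: [451.0, 77.6, 37.8]
eef_rot: [0.0, 0.736, 0.677, 0.0]
contact_force: [-0.1, -0.2, 0.3]
finger_gap: 1.003
gripper_force: 0.0
```

Emit:
move_arm:
  grip: [1, 1, 1, 1, 1, 1, 1, 1]
  dp:
    - [0, 0, -10]
    - [0, 0, -30]
    - [0, 0, -60]
    - [0, 0, -95]
    - [0, 0, -130]
    - [0, 0, -155]
    - [0, 0, -155]
    - [0, 0, -155]
  twist:
    - [0, 0, 0]
    - [0, 0, 0]
    - [0, 0, 0]
    - [0, 0, 0]
    - [0, 0, 0]
    - [0, 0, 0]
    - [0, 0, 0]
    - [0, 0, 0]

```text
clock: 25.45
tcp_pos: [451.2, 77.6, 193.4]
eef_rot: [0.001, 0.736, 0.677, 0.001]
contact_force: [-0.1, -0.2, -0.6]
finger_gap: 0.999
gripper_force: 0.0
```

```bash
python3 go.py 654.2 -157.9 190 -0.03
python3 - <<'E'
from m import *
print(product(np.vstack(grab()),"carton",C0["carton"]))
E
```

```text
t 25.45 tcp [451.2  77.6 193.4] gap 0.999 F [-0.1 -0.2 -0.6] dp [-217.6  222.1    3.7] twist [ 0.1  -0.02 -3.12] rows 7.0
(array([ 6.53300707e+02, -1.57720745e+02, -3.37783275e-02]), np.float64(1.1013171425630328), 3867)
```

Emit:
move_arm:
  grip: [1, 1, 1, 1, 1, 1, 1, 1]
  dp:
    - [-18, 18, 0]
    - [-46, 47, 0]
    - [-78, 80, 0]
    - [-110, 112, 0]
    - [-142, 145, 0]
    - [-172, 176, 0]
    - [-199, 203, 1]
    - [-213, 218, 1]
  twist:
    - [0, 0, 0]
    - [0, 0, -1]
    - [0, 0, -2]
    - [0, 0, -3]
    - [0, 0, -3]
    - [0, 0, -3]
    - [0, 0, -3]
    - [0, 0, -3]

```text
clock: 26.35
tcp_pos: [650.4, -155.4, 188.5]
eef_rot: [-0.002, 0.719, 0.695, -0.001]
contact_force: [0.6, 0.5, -0.7]
finger_gap: 1.002
gripper_force: 0.0
```

Emit:
move_arm:
  grip: [1, 1, 1, 1]
  dp:
    - [-5, 4, 0]
    - [-5, 4, 0]
    - [-5, 4, 0]
    - [-5, 4, 0]
  twist:
    - [0, 0, 0]
    - [0, 0, 0]
    - [0, 0, 0]
    - [0, 0, 0]

```text
clock: 26.75
tcp_pos: [653.1, -156.9, 191.5]
eef_rot: [-0.001, 0.718, 0.696, -0.0]
contact_force: [0.8, -0.3, 0.0]
finger_gap: 1.003
gripper_force: 0.0
```

```bash
python3 go.py 654.2 -157.9 64.3 -0.03
```

```text
t 26.75 tcp [ 653.1 -156.9  191.5] gap 1.003 F [ 0.8 -0.3  0. ] dp [ -1.    1.2 127.2] twist [-0.06 -0.03 -0.06] rows 3.0
```

Emit:
move_arm:
  grip: [1, 1, 1, 1, 1, 1, 1, 1]
  dp:
    - [-1, 1, 15]
    - [-1, 1, 40]
    - [-1, 1, 70]
    - [-1, 1, 97]
    - [-1, 1, 115]
    - [-1, 1, 124]
    - [-1, 1, 127]
    - [-1, 1, 127]
  twist:
    - [0, 0, 0]
    - [0, 0, 0]
    - [0, 0, 0]
    - [0, 0, 0]
    - [0, 0, 0]
    - [0, 0, 0]
    - [0, 0, 0]
    - [0, 0, 0]

```text
clock: 27.55
tcp_pos: [655.4, -159.2, 65.2]
eef_rot: [0.0, 0.718, 0.696, 0.0]
contact_force: [0.3, 0.0, -0.2]
finger_gap: 1.0
gripper_force: 0.0
```

Emit:
move_arm:
  grip: [-1, -1, -1, -1, -1, -1, -1, -1]
  dp:
    - [0, 0, 0]
    - [0, 0, 0]
    - [0, 0, 0]
    - [0, 0, 0]
    - [0, 0, 0]
    - [0, 0, 0]
    - [0, 0, 0]
    - [0, 0, 0]
  twist:
    - [0, 0, 0]
    - [0, 0, 0]
    - [0, 0, 0]
    - [0, 0, 0]
    - [0, 0, 0]
    - [0, 0, 0]
    - [0, 0, 0]
    - [0, 0, 0]

```text
clock: 28.35
tcp_pos: [654.9, -159.2, 64.8]
eef_rot: [-0.0, 0.718, 0.696, -0.0]
contact_force: [-0.7, -0.1, 0.6]
finger_gap: 0.451
gripper_force: 20.0
```

Emit:
move_arm:
  grip: [-1, -1, -1, -1, -1, -1, -1, -1]
  dp:
    - [0, 0, -8]
    - [0, 0, -25]
    - [0, 0, -50]
    - [0, 0, -75]
    - [0, 0, -100]
    - [0, 0, -125]
    - [0, 0, -135]
    - [0, 0, -135]
  twist:
    - [0, 0, 0]
    - [0, 0, 0]
    - [0, 0, 0]
    - [0, 0, 0]
    - [0, 0, 0]
    - [0, 0, 0]
    - [0, 0, 0]
    - [0, 0, 0]

```text
clock: 29.15
tcp_pos: [656.6, -159.6, 203.1]
eef_rot: [0.002, 0.718, 0.696, 0.001]
contact_force: [-0.5, 0.6, -2.1]
finger_gap: 0.453
gripper_force: 20.0
```

```bash
python3 go.py 458.5 157 199 -0.082
```

```text
t 29.15 tcp [ 656.6 -159.6  203.1] gap 0.453 F [-0.5  0.6 -2.1] dp [ 310.1 -208.1    2.7] twist [0.3  0.06 2.86] rows 8.0
```

Emit:
move_arm:
  grip: [-1, -1, -1, -1, -1, -1, -1, -1]
  dp:
    - [14, -9, 0]
    - [43, -29, 0]
    - [77, -52, 0]
    - [111, -75, 0]
    - [145, -97, 0]
    - [179, -120, 0]
    - [213, -143, 0]
    - [246, -165, 0]
  twist:
    - [0, 0, 0]
    - [0, 0, 0.5]
    - [0, 0, 1]
    - [0, 0, 1.5]
    - [0, 0, 2]
    - [0, 0, 2.5]
    - [0, 0, 2.8]
    - [0, 0, 2.8]

```text
clock: 29.95
tcp_pos: [494.6, 93.6, 197.6]
eef_rot: [-0.001, 0.735, 0.678, -0.002]
contact_force: [-0.4, 0.7, -3.0]
finger_gap: 0.457
gripper_force: 20.0
```

Emit:
move_arm:
  grip: [-1, -1, -1, -1, -1, -1, -1]
  dp:
    - [30, -21, 0]
    - [52, -36, 0]
    - [63, -43, 0]
    - [63, -43, 0]
    - [63, -43, 0]
    - [63, -43, 0]
    - [63, -43, 0]
  twist:
    - [0, 0, 0]
    - [0, 0, 0]
    - [0, 0, 0]
    - [0, 0, 0]
    - [0, 0, 0]
    - [0, 0, 0]
    - [0, 0, 0]

```text
clock: 30.65
tcp_pos: [460.8, 157.3, 199.7]
eef_rot: [0.0, 0.736, 0.677, -0.0]
contact_force: [-0.4, 0.8, -1.3]
finger_gap: 0.452
gripper_force: 20.0
```

```bash
python3 go.py 458.5 156 51 -0.082
```

```text
t 30.65 tcp [460.8 157.3 199.7] gap 0.452 F [-0.4  0.8 -1.3] dp [ -1.5  -2.2 148.7] twist [-0.    0.02 -0.03] rows 3.0
```

Emit:
move_arm:
  grip: [-1, -1, -1, -1, -1, -1, -1, -1]
  dp:
    - [-1, -2, 15]
    - [-1, -2, 45]
    - [-1, -2, 78]
    - [-1, -2, 105]
    - [-1, -2, 125]
    - [-1, -2, 138]
    - [-1, -2, 144]
    - [-1, -2, 147]
  twist:
    - [0, 0, 0]
    - [0, 0, 0]
    - [0, 0, 0]
    - [0, 0, 0]
    - [0, 0, 0]
    - [0, 0, 0]
    - [0, 0, 0]
    - [0, 0, 0]

```text
clock: 31.45
tcp_pos: [458.1, 157.2, 52.3]
eef_rot: [-0.0, 0.735, 0.678, -0.0]
contact_force: [0.7, -0.4, -2.2]
finger_gap: 0.449
gripper_force: 20.0
```

Emit:
move_arm:
  grip: [-1, -1, -1]
  dp:
    - [0, 0, 0.5]
    - [0, 0, 0.5]
    - [0, 0, 0.5]
  twist:
    - [0, 0, 0]
    - [0, 0, 0]
    - [0, 0, 0]

```text
clock: 31.75
tcp_pos: [459.0, 157.7, 53.3]
eef_rot: [0.0, 0.735, 0.678, 0.001]
contact_force: [0.5, -0.8, -1.8]
finger_gap: 0.451
gripper_force: 20.0
```

Emit:
move_arm:
  grip: [-1, -1, -1, 1, 1, 1, 1, 1]
  dp:
    - [-1, 0, 1]
    - [-1, 0, 1.7]
    - [-1, 0, 2]
    - [-1, 0, 2]
    - [-1, 0, 2]
    - [-1, 0, 2]
    - [-1, 0, 2]
    - [-1, 0, 2]
  twist:
    - [0, 0, 0]
    - [0, 0, 0]
    - [0, 0, 0]
    - [0, 0, 0]
    - [0, 0, 0]
    - [0, 0, 0]
    - [0, 0, 0]
    - [0, 0, 0]

```text
clock: 32.55
tcp_pos: [458.1, 156.5, 50.3]
eef_rot: [0.0, 0.735, 0.678, 0.0]
contact_force: [-1.2, 0.5, 0.8]
finger_gap: 0.88
gripper_force: 0.0
```

Emit:
move_arm:
  grip: [1, 1, 1, 1, 1, 1, 1, 1]
  dp:
    - [0, 0, 0]
    - [0, 0, -10]
    - [0, 0, -30]
    - [0, 0, -60]
    - [0, 0, -95]
    - [0, 0, -130]
    - [0, 0, -165]
    - [0, 0, -200]
  twist:
    - [0, 0, 0]
    - [0, 0, 0]
    - [0, 0, 0]
    - [0, 0, 0]
    - [0, 0, 0]
    - [0, 0, 0]
    - [0, 0, 0]
    - [0, 0, 0]

```text
clock: 33.35
tcp_pos: [457.8, 156.4, 252.6]
eef_rot: [0.0, 0.735, 0.678, 0.0]
contact_force: [-0.5, -0.7, -0.3]
finger_gap: 1.002
gripper_force: 0.0
```

Run:
```python
from m import *
print(np.round(robot.observe()["tcp_pos"]))
Ps=[]
for c in["scene","side"]:
    p=optics.get_image(c); save(p,c+"2"); W=cloud(p).reshape(-1,3); Ps.append(W[(~np.isnan(W[:,0]))&(W[:,2]<125)])
P=np.vstack(Ps); a=-.082
for n,c in(("flask",(439,-82)),("bottle",(445.5,-2.4)),("jar",(452,77.4)),("carton",(458.5,157))):
    x,e,k=product(P,n,c); A=P[(np.hypot(*(P[:,:2]-x[:2]).T)<26)]
    d=x[:2]-[448.7,37.5]; print(n,x.round(2),"caddy frame",np.round([d[0]*np.cos(a)+d[1]*np.sin(a),-d[0]*np.sin(a)+d[1]*np.cos(a)],1),"top",np.percentile(A[:,2],99.5).round(1),e.round(2))
```

```text
[458. 156. 253.]
flask [ 4.3742e+02 -8.4600e+01 -1.1000e-01] caddy frame [  -1.2 -122.6] top 111.9 2.87
bottle [443.    -4.25] caddy frame [ -2.3 -42.1] top 118.8 1.72
jar [450.62  76.43] caddy frame [-1.3 39. ] top 89.4 4.56
carton [ 4.5843e+02  1.5764e+02 -8.0000e-02] caddy frame [-1.000e-01  1.205e+02] top 103.5 2.9
```

View pics/scene2.png

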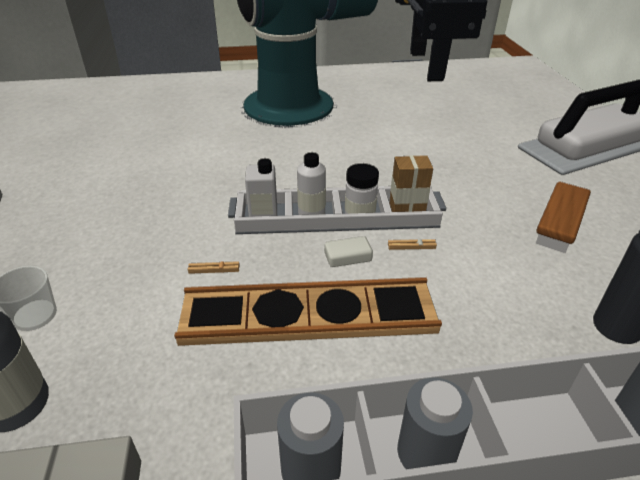

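View pics/side2.png

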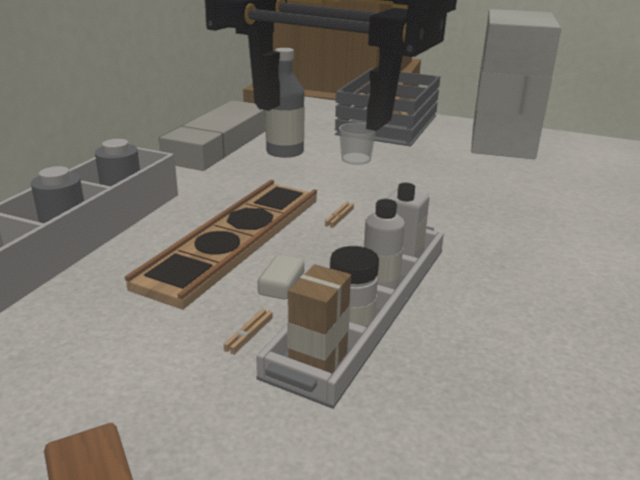

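In the scene view the caddy holds, from the robot's right, flask (262,190), bottle (311,187), jar (362,190) and carton (411,185). All stand upright in their pockets, and the mats show that this is the original order reversed. The product tops all read about 3 mm above nominal, the same offset on each, so none stands proud of its pocket floor.

```bash
python3 -c "
from cell import workorder
print(workorder.job_done())"
```

```text
the job is handed in; nothing more can be done
None
```

The job is handed in: from the robot's left, the caddy now holds carton, jar, bottle and flask, the shelf order reversed, each upright on its pocket floor, after about 33 s of the 109 s allowed.

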